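Fit the slotted guide plate onto the two studs of a tissue-trimming jig

TASK

Take the slotted metal guide plate by its blue handle off the slanted draining rack and lower it, level and gently, onto the white trimming jig so that both steel studs come up through the two round holes together. It should lie flat and fully home on the jig, let go; don't drop it or force it down, and don't knock the other things about.

Things in the scene. Friction and masses are not known exactly. Their poses are not given: they have to be found in the camera images.
- guide_plate: Loose aluminium plate, 100 (x) x 160 (y) x 8 mm, 0.25 to 0.5 kg, with four narrow knife slots and a blue bridge handle on top. Origin: centre of its flat underside; its z axis is the plate's normal toward the handle; y runs along its length. Two round through-holes, 15.5 mm across, at x = 0, y = +62 and -62 mm. It is symmetric: a half turn about z fits as well. It starts on the draining rack, slanted 32 degrees, its normal leaning to the rack's -x side.
- handle (a point): Centre of the blue handle's grip bar, 48 mm above the plate's underside on its z axis (plate's axes). The bar is 18 mm thick (x), 64 mm long (y), 20 mm high (z); its two posts, 9 mm wide, stand at y = +17 and -17 mm; the gap between plate top and bar is 30 mm.
- jig_base: Fixed white plastic block, 110 (x) x 160 (y) x 28 mm high, with a sunk rectangular bay in its top. Origin: centre of its underside, on the worktop; z up, y along its length. Two upright steel studs, 12 mm thick, at x = 0, y = +62 and -62 mm; they stand 26 mm above the block's top, their last 9 mm tapering to 4 mm across.
- jig_top (a point): Centre of the block's top face, 28 mm above the worktop; the underside centre of the seated plate comes here.
- drain_rack: Fixed slanted wire rack, about 110 (x) x 152 (y) mm, 81 mm high along its high edge (its +x side). Origin: centre of its footprint on the worktop, z up. Its sloping bars rise 32 degrees toward its +x; a lip 12 mm high along the low edge holds the plate, so the plate must come off along its own normal or upward. It stands to the left or right of the jig, turned so that its slope rises roughly toward the robot's left (world +y) and the plate faces up and to the robot's right.
- petri_dish: Loose bystander: round shallow dish with a cream filling, 62 mm across, 15 mm high, on the near side between rack and jig. Origin: centre of its underside.
- specimen_cup_a: Loose bystander: clear specimen cup with a yellow lid, 58 mm across, 75 mm high, behind the rack and jig. Origin: centre of its underside.
- oil_bottle: Loose bystander: small brown dropper bottle with black cap, 27 mm across, 83 mm high, to the left. Origin: centre of its underside.
Mind the look-alikes: they are no part of the job. Leave any purple look-alike of the jig_base alone.

How it is judged:
On the way, in this order (a step that is already met when the one before it is completed fails the run):
1. the plate is carried level above the studs (z of guide_plate in the frame of jig_top between 0.026 and 0.2 m and horizontal distance between guide_plate and jig_top below 0.03 m and angle between guide_plate's own z axis and vertical below 0.15 rad), for 0.1 s.
2. both studs are in the holes while the level plate is still held (z of guide_plate in the frame of jig_top between 0.002 and 0.022 m and horizontal distance between guide_plate and jig_top below 0.006 m and angle between the y axis of guide_plate and the y axis of jig_base, either way round below 0.08 rad and angle between guide_plate's own z axis and vertical below 0.12 rad and contact force between the fingers and guide_plate above 0.5 N), for 0.1 s.
At the end, for the whole second after the job is handed in: The guide plate lies at rest on the jig's top face (underside within 2.5 mm of it, tilted under 0.03 rad), both studs through its round holes (centre within 5 mm, lengthwise axes within 0.08 rad, either way round) (z of guide_plate in the frame of jig_top between -0.003 and 0.0025 m and horizontal distance between guide_plate and jig_top below 0.005 m and angle between the y axis of guide_plate and the y axis of jig_base, either way round below 0.08 rad and angle between guide_plate's own z axis and vertical below 0.03 rad and linear speed of guide_plate below 0.02 m/s); the robot touches nothing.
It fails at once if the plate is dropped onto the jig (faster than 0.4 m/s close to it) (z of guide_plate in the frame of jig_top below 0.03 m and horizontal distance between guide_plate and jig_top below 0.06 m and linear speed of guide_plate above 0.4 m/s).
It fails at once if the plate is forced against the jig with more than 50 N (contact force between guide_plate and jig_base above 50 N).
It fails at once if the petri dish is shifted more than 30 mm or tipped (distance of petri_dish from where it was at the start of the episode above 0.03 m or angle between petri_dish's own z axis and vertical above 0.5 rad).
It fails at once if the yellow-lidded cup is shifted more than 30 mm or tipped (distance of specimen_cup_a from where it was at the start of the episode above 0.03 m or angle between specimen_cup_a's own z axis and vertical above 0.5 rad).
It fails at once if the brown bottle is shifted more than 30 mm or tipped (distance of oil_bottle from where it was at the start of the episode above 0.03 m or angle between oil_bottle's own z axis and vertical above 0.5 rad).
It also fails if it takes over 51 s, if anything falls off the work surface, if the arm or the gripper's body presses on something with over 40 N, if the wrist force passes 120 N, or if a joint passes its speed limit or range.

ROBOT

A 6-joint arm with a two-finger parallel gripper is mounted at the origin on a cart in front of the work surface, level with it; the furniture and walls round the work are solid. World frame = base frame: x ahead of the robot, y to its left, z up, the work surface at z = 0. Lengths are in m, angles in rad, forces in N, time in s.
With the tool pointing down it reaches from about 0.25 to 0.775 m from the base axis. Payload 4 kg.
Tool frame: the origin (TCP) lies midway between the tips of the shut fingers; the grasp point (between the pads) lies 19 mm behind it; y points along the fingers, z is the direction in which the jaws open and shut, and the axes are right-handed (so a half turn about y gives the same grasp; the last joint's range is limited). The gripper opens to 94 mm and grips with 3 to 60 N. Pads are 16 mm wide; open, the fingers measure 119 mm over their backs; the gripper's body (75 mm by 177 mm) begins 78 mm behind the grasp point.
Start: joints at [1.243, 0.087, 1.371, -0, 1.684, -0.103], TCP at [0.123, 0.536, 0.206] pointing down, gripper open.
Joint ranges: [-3.1, 3.1], [-0.76, 2.03], [0.27, 2.55], [-1.08, 4.22], [0.17, 2.65], [-2.57, 2.57]. Speed limits (rad/s): [2.79, 2.79, 3.14, 3.14, 3.14, 3.14].

INTERFACE

Orientations are given as [roll, pitch, yaw] about the fixed x, y, z axes, in that order (R = Rz(yaw) Ry(pitch) Rx(roll)).
In Python, from station import robot gives the robot as it stands.
- The arm moves only by the shell command python3 -m creep 'ROWS'. ROWS is JSON, a list of rows, each an object of numbers: "claw": the closure, from -1 (fully open) to 1 (shut); "x", "y", "z": the shift along the tool's x, y, z in m; "ax", "ay", "az": the turn, a rotation vector about the tool's x, y, z in rad. A call has exactly 5 rows; each row shifts and turns the commanded pose from where the row before left it, along the tool's axes as they then stand; what a row does not reach is not made up. A row lasts 1/12 s, in which the tool goes at most 41.7 mm and 7.16 degrees, less where a joint would pass 70% of its speed; a pose out of reach is approached as far as the arm can. A call is refused whole if a number of a shift passes 0.0417 or a number of a turn 0.125, either way. A call with a gripper value outside its range is refused whole. The fingers move at their own pace and stop on an object; the grip force is fixed at half the most. Time passes only in rows, so rows that do not move let the fingers close, or fill a call up. It gives the time, the measured TCP pose, the force and the opening at its end, in the units of the state.
- robot.state(): the state, without advancing time (a new reading comes with each control period).
- robot.camera(name): name is "scene" or "side" or "wrist"; returns a dict with "frame" (480x640x3 uint8, blue, green, red), "camera_matrix" (3x3 intrinsics, pixels), "k1" (the pictures are not rectified: a ray, as slopes to the right and down, at radius r is drawn at 1 + k1 r^2 times it, then the intrinsics apply), "R" (3x3) and "t" (3): a world point X has camera coordinates R X + t; the wrist camera has in their place "T_tool_cam" (4x4, takes a point from camera to tool coordinates, whose origin is the TCP and whose axes are the tool frame's). Camera axes: x right, y down, z forward; pixel columns grow to the right and rows downward; lengths in m; the calibration is good to about 2 mm. A picture is of the moment at which its call begins: read the wrist's pose just before it. There is no depth.
- robot.hand_in(): hands the job in, once; it reports no verdict.
The state is a dict: "time": time; "joints": joint angles; "qd": joint speeds; "joint_torque": joint torques, N m; "ee_pos": TCP position; "ee_rot": TCP orientation; "force": force on the tool from outside, world axes, zero at the start; "torque": the same for the moment, N m; "gripper_width": finger opening in m.
Only numpy, scipy, OpenCV 4.12 (cv2) and the standard library are available. Lean on these libraries where they do the work, as an engineer would, in place of code of your own. Each camera call takes 0.05 s, during which the arm holds its last target. There are 200 camera calls.

## Working session

There is one attempt and no reset: what is moved stays moved. The work goes in short steps, Python scripts to look and compute and a shell command to move; the robot and the scene stay as the last step left them, time stands still between calls to the robot, and variables do not carry over. Pictures are saved under pics/ and viewed, about 8 in all and at most 12, crops included, and the job is handed in when it is done.

```bash
mkdir -p pics; ls; python3 - <<'E'
from station import robot
import cv2,numpy as np
s=robot.state(); print({k:np.round(v,4).tolist() for k,v in s.items()})
for n in("scene","side","wrist"):
    c=robot.camera(n); cv2.imwrite(f"pics/{n}0.png",c["frame"]); print(n,{k:np.round(v,4).tolist() for k,v in c.items() if k!="frame"})
a=[cv2.imread(f"pics/{n}0.png") for n in("scene","side")]
E
```

```text
pics
{'time': 0.0, 'joints': [1.2429, 0.088, 1.3722, 0.0, 1.6836, -0.1031], 'qd': [0.0004, -0.0016, -0.0009, 0.0012, 0.0001, 0.0011], 'joint_torque': [-0.0002, -34.0183, -30.2429, 0.0717, 0.0331, -0.0001], 'ee_pos': [0.1224, 0.5356, 0.2043], 'ee_rot': [-1.573, 0.0002, -0.2248], 'force': [0.1425, 0.5937, -0.2028], 'torque': [0.0266, 0.0461, -0.0034], 'gripper_width': 0.0937}
scene {'camera_matrix': [[534.0097, 0.0, 321.1367], [0.0, 534.0097, 231.3196], [0.0, 0.0, 1.0]], 'k1': 0.0173, 'R': [[-0.4842, -0.8749, 0.0072], [-0.4349, 0.2335, -0.8697], [0.7592, -0.4242, -0.4936]], 't': [0.4841, 0.263, 1.0502]}
side {'camera_matrix': [[506.142, 0.0, 316.0524], [0.0, 506.142, 247.6657], [0.0, 0.0, 1.0]], 'k1': 0.0437, 'R': [[0.998, -0.0624, -0.0135], [-0.0445, -0.5269, -0.8488], [0.0458, 0.8476, -0.5286]], 't': [-0.5202, 0.2146, 1.1945]}
wrist {'camera_matrix': [[351.2963, 0.0, 324.5607], [0.0, 351.2963, 234.8358], [0.0, 0.0, 1.0]], 'k1': -0.0352, 'T_tool_cam': [[-0.0006, 0.9629, 0.2699, -0.0791], [-0.0007, -0.2699, 0.9629, -0.1796], [1.0, 0.0004, 0.0008, -0.0], [0.0, 0.0, 0.0, 1.0]]}
```

View pics/scene0.png

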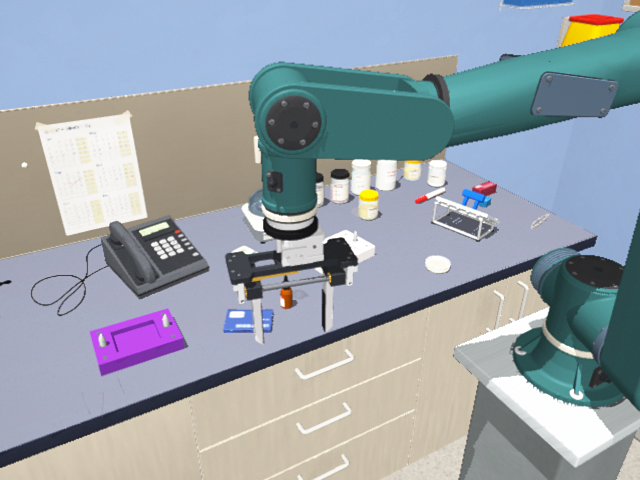

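View pics/side0.png

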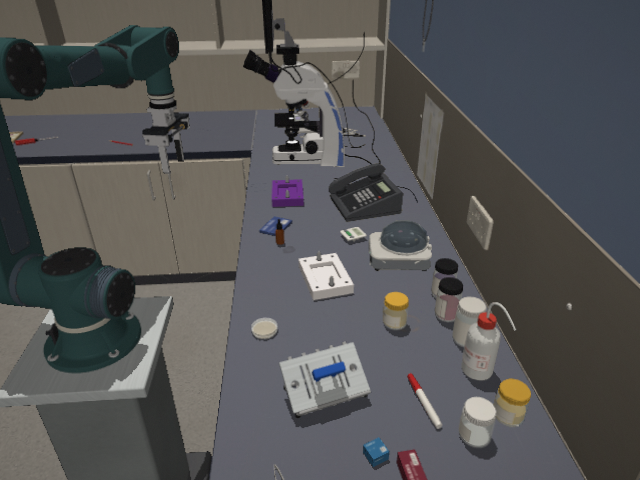

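```bash
cat > h.py <<'E'
import cv2,numpy as np
from scipy.spatial.transform import Rotation as Rn
def ray(c,uv,pose=None):
    K=c["camera_matrix"];p=(np.array(uv,float)-[K[0][2],K[1][2]])/K[0][0]
    q=p.copy()
    for _ in range(20): q=p/(1+c["k1"]*(q@q))
    d=np.array([*q,1.])
    if "R" in c:
        R=np.array(c["R"]);return -R.T@np.array(c["t"]),R.T@d
    T=np.array(c["T_tool_cam"]);W=Rn.from_euler("xyz",pose["ee_rot"]).as_matrix()
    return np.array(pose["ee_pos"])+W@T[:3,3],W@T[:3,:3]@d
def onz(c,uv,z,pose=None):
    o,d=ray(c,uv,pose);return o+d*(z-o[2])/d[2]
def onplane(c,uv,p0,n,pose=None):
    o,d=ray(c,uv,pose);return o+d*((p0-o)@n)/(d@n)
def tri(rs):
    A=np.zeros((3,3));b=np.zeros(3)
    for o,d in rs:
        d=d/np.linalg.norm(d);P=np.eye(3)-np.outer(d,d);A+=P;b+=P@o
    x=np.linalg.solve(A,b);return x,[np.linalg.norm(np.cross(x-o,d/np.linalg.norm(d))) for o,d in rs]
E
python3 - <<'E'
import cv2,numpy as np
a=cv2.imread("pics/side0.png");b=cv2.imread("pics/scene0.png")
A=cv2.resize(a[240:420,270:380],None,fx=3.3,fy=3.3,interpolation=cv2.INTER_CUBIC)
B=cv2.resize(b[175:275,330:515],None,fx=2.3,fy=2.3,interpolation=cv2.INTER_CUBIC)
C=np.zeros((594,363+426,3),np.uint8);C[:A.shape[0],:363]=A[:594];C[:B.shape[0],363:363+B.shape[1]]=B;cv2.imwrite("pics/crop1.png",C);print(A.shape,B.shape)
for n,im in(("side",a),("scene",b)):
    h=cv2.cvtColor(im,cv2.COLOR_BGR2HSV);m=cv2.inRange(h,(100,150,60),(125,255,255))
    k,l,s,c=cv2.connectedComponentsWithStats(m)
    for i in range(1,k):
        if s[i][4]>30:print(n,s[i],c[i])
E
```

```text
(594, 363, 3) (230, 425, 3)
side [313 362  32  19 313] [328.31309904 370.63258786]
side [364 438  25  29 336] [375.44345238 452.6875    ]
scene [504   0  68   6 275] [533.35636364   1.69090909]
scene [462 189  29  20 296] [475.02027027 198.34797297]
```

View pics/crop1.png

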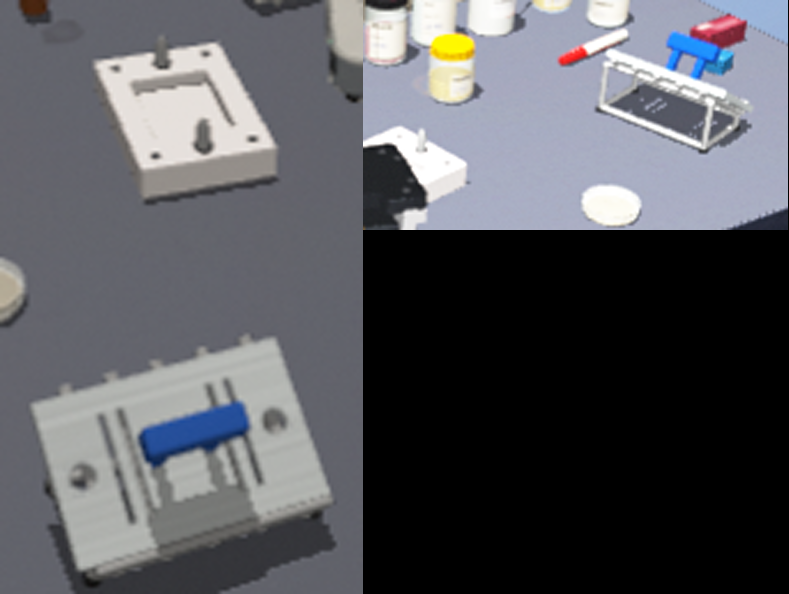

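```bash
python3 - <<'E'
from station import robot
from h import *
c=robot.camera("side");s=robot.camera("scene")
P=lambda x,y:(270+x/3.3,240+y/3.3)
Q=lambda x,y:(330+x/2.3,175+y/2.3)
def pnp(obj,px):
    k=np.array([c["k1"],0,0,0,0.]);ok,r,t=cv2.solvePnP(np.array(obj,float),np.array(px,float),np.array(c["camera_matrix"]),k,flags=cv2.SOLVEPNP_ITERATIVE)
    pr=cv2.projectPoints(np.array(obj,float),r,t,np.array(c["camera_matrix"]),k)[0][:,0]
    R=np.array(c["R"]);W=R.T@cv2.Rodrigues(r)[0];return W,R.T@(t[:,0]-np.array(c["t"])),np.abs(pr-px).max()
obj=[(.05,.08,.008),(.05,-.08,.008),(-.05,-.08,.008),(-.05,.08,.008),(0,.062,.008),(0,-.062,.008),(.009,.032,.058),(.009,-.032,.058)]
px=[P(33,405),P(275,340),P(330,497),P(80,573),P(82,475),P(274,420),P(141,432),P(243,404)]
W,t,e=pnp(obj,px);print("plate",np.round(W,3).tolist(),t.round(4),e,"tilt",np.degrees(np.arccos(W[2,2])),"yaw y",np.degrees(np.arctan2(W[1,1],W[0,1])),"handle",W@[0,0,.048]+t)
# jig
pts=[onz(c,P(*p),.028) for p in((95,62),(218,45),(275,148),(143,172))];print(np.round(pts,4).tolist(),np.mean(pts,0))
st=[onz(c,P(*p),.054) for p in((161,39),(204,121))];print("studs",np.round(st,4).tolist(),np.mean(st,0),np.degrees(np.arctan2(*(st[0]-st[1])[1::-1])),np.linalg.norm(st[0]-st[1]))
print("stud scene",onz(s,(330+58.5/2.3,175+129/2.3),.054), )
# handle ends top bar in both views
sd=tri([ray(c,(328.5,371)),ray(s,(474.5,195.5))]);print("handle tri",sd)
print("hl",tri([ray(c,P(243,404)),ray(s,Q(307+363-363,0))]) if 0 else "")
print("petri",onz(c,(264,327),.015),"cup lid",onz(c,(397,301),.075),"bottle",onz(c,(280,246),0))
E
```

```text
plate [[-0.238, -0.959, 0.154], [0.794, -0.283, -0.538], [0.56, -0.006, 0.829]] [ 0.5254 -0.2029  0.0436] 0.9197364864283486 tilt 34.02678610456098 yaw y -163.54951722359203 handle [ 0.53281594 -0.22868648  0.08336183]
[[0.4894, 0.2615, 0.028], [0.5963, 0.2795, 0.028], [0.6266, 0.126, 0.028], [0.5212, 0.1031, 0.028]] [0.55836124 0.19252708 0.028     ]
studs [[0.5454, 0.2524, 0.054], [0.5708, 0.1305, 0.054]] [0.55812295 0.19143518 0.054     ] 101.77947103547616 0.12452815028132076
stud scene [0.57065547 0.13523861 0.054     ]
handle tri (array([ 0.53127377, -0.23345526,  0.09067498]), [np.float64(0.0007684424782275052), np.float64(0.0007684424782274786)])
hl 
petri [ 0.39769421 -0.00663087  0.015     ] cup lid [ 0.71049807 -0.00904764  0.075     ] bottle [0.43540632 0.38012541 0.        ]
```

```bash
cat >> h.py <<'E'
from scipy.linalg import logm,expm
def T(p,R):
    M=np.eye(4);M[:3,:3]=R;M[:3,3]=p;return M
def pose(s): return T(s["ee_pos"],Rn.from_euler("xyz",s["ee_rot"]).as_matrix())
def plan(T0,T1,n):
    A=np.real(expm(logm(np.linalg.inv(T0)@T1)/n));w=Rn.from_matrix(A[:3,:3]).as_rotvec()
    print(n,"rows: shift",A[:3,3].round(4).tolist(),"turn",w.round(4).tolist(),"| mm",round(1e3*np.linalg.norm(A[:3,3]),1),"deg",round(np.degrees(np.linalg.norm(w)),2))
    M=T0.copy()
    Z=[]
    for i in range(n): M=M@A;Z.append(M[:3,3])
    Z=np.array(Z);print("  z range",Z[:,2].min().round(3),Z[:,2].max().round(3),"rmax",np.hypot(Z[:,0],Z[:,1]).max().round(3))
def level(p,yawdeg): return T(p,Rn.from_euler("xyz",[-np.pi/2,0,np.radians(yawdeg)]).as_matrix())
def tilted(p,yawdeg,tilt=32):
    x=np.array([np.cos(np.radians(yawdeg)),np.sin(np.radians(yawdeg)),0]);a=np.radians(tilt)
    n=np.cross([0,0,1],x)*-1*-1; lean=np.array([-x[1],x[0],0])  # candidate
    if lean[1]>0: lean=-lean
    n=np.sin(a)*lean+np.cos(a)*np.array([0,0,1]);y=-n
    return T(p,np.column_stack([x,y,np.cross(x,y)])),n
E
python3 - <<'E'
from station import robot
from h import *
s=robot.state();T0=pose(s)
L=level([.53,-.27,.26],-163.5);plan(T0,L,30)
H=np.array([.532,-.231,.087]);_,n=tilted(H,-163.5);Tp,_=tilted(H+n*.081,-163.5);print(n,Tp.round(3).tolist());plan(L,Tp,5)
E
```

```text
30 rows: shift [0.0378, -0.0018, 0.0156] turn [0.0, 0.0876, 0.0] | mm 40.9 deg 5.02
  z range 0.207 0.26 rmax 0.701
[ 0.1505052  -0.50809705  0.8480481 ] [[-0.959, -0.151, 0.241, 0.544], [-0.284, 0.508, -0.813, -0.272], [0.0, -0.848, -0.53, 0.156], [0.0, 0.0, 0.0, 1.0]]
5 rows: shift [-0.0026, 0.0203, 0.0059] turn [-0.1117, 0.0, -0.0] | mm 21.3 deg 6.4
  z range 0.156 0.24 rmax 0.609
```

```bash
for i in 1 2 3 4 5 6; do python3 -m creep '[{"claw":-1,"x":0.0378,"y":-0.0018,"z":0.0156,"ay":0.0876},{"claw":-1,"x":0.0378,"y":-0.0018,"z":0.0156,"ay":0.0876},{"claw":-1,"x":0.0378,"y":-0.0018,"z":0.0156,"ay":0.0876},{"claw":-1,"x":0.0378,"y":-0.0018,"z":0.0156,"ay":0.0876},{"claw":-1,"x":0.0378,"y":-0.0018,"z":0.0156,"ay":0.0876}]'; done
```

```text
invalid input at $[0]: expected keys claw, x, y, z, ax, ay, az
invalid input at $[0]: expected keys claw, x, y, z, ax, ay, az
invalid input at $[0]: expected keys claw, x, y, z, ax, ay, az
invalid input at $[0]: expected keys claw, x, y, z, ax, ay, az
invalid input at $[0]: expected keys claw, x, y, z, ax, ay, az
invalid input at $[0]: expected keys claw, x, y, z, ax, ay, az
```

```bash
for i in 1 2 3 4 5 6; do python3 -m creep '[{"claw":-1,"x":0.0378,"y":-0.0018,"z":0.0156,"ax":0,"ay":0.0876,"az":0},{"claw":-1,"x":0.0378,"y":-0.0018,"z":0.0156,"ax":0,"ay":0.0876,"az":0},{"claw":-1,"x":0.0378,"y":-0.0018,"z":0.0156,"ax":0,"ay":0.0876,"az":0},{"claw":-1,"x":0.0378,"y":-0.0018,"z":0.0156,"ax":0,"ay":0.0876,"az":0},{"claw":-1,"x":0.0378,"y":-0.0018,"z":0.0156,"ax":0,"ay":0.0876,"az":0}]'; done
```

```text
time: 0.67
ee_pos: [0.3272, 0.5344, 0.214]
ee_rot: [-1.571, 0.0, -0.666]
force: [0.6, 1.1, -0.9]
gripper_width: 0.0936
time: 1.08
ee_pos: [0.5102, 0.4459, 0.2227]
ee_rot: [-1.572, 0.0, -1.105]
force: [1.2, 0.8, -1.4]
gripper_width: 0.0939
time: 1.5
ee_pos: [0.6383, 0.2882, 0.2316]
ee_rot: [-1.572, -0.0, -1.543]
force: [0.6, -0.4, -0.5]
gripper_width: 0.0939
time: 1.92
ee_pos: [0.6874, 0.0911, 0.2406]
ee_rot: [-1.572, -0.0, -1.981]
force: [0.0, 0.6, -0.7]
gripper_width: 0.094
time: 2.33
ee_pos: [0.6482, -0.1082, 0.2497]
ee_rot: [-1.571, -0.0, -2.419]
force: [0.8, -0.2, 0.0]
gripper_width: 0.094
time: 2.75
ee_pos: [0.5281, -0.272, 0.2589]
ee_rot: [-1.571, -0.0, -2.858]
force: [0.1, -0.5, -1.0]
gripper_width: 0.0941
```

Excellent tracking. Now tilt to the pre-grasp and look.

```bash
python3 -m creep '[{"claw":-1,"x":-0.0026,"y":0.0203,"z":0.0059,"ax":-0.1117,"ay":0,"az":0},{"claw":-1,"x":-0.0026,"y":0.0203,"z":0.0059,"ax":-0.1117,"ay":0,"az":0},{"claw":-1,"x":-0.0026,"y":0.0203,"z":0.0059,"ax":-0.1117,"ay":0,"az":0},{"claw":-1,"x":-0.0026,"y":0.0203,"z":0.0059,"ax":-0.1117,"ay":0,"az":0},{"claw":-1,"x":-0.0026,"y":0.0203,"z":0.0059,"ax":-0.1117,"ay":0,"az":0}]'
python3 - <<'E'
from station import robot
from h import *
s=robot.state();print(np.round(s["joints"],3));w=robot.camera("wrist");cv2.imwrite("pics/w1.png",w["frame"]);cv2.imwrite("pics/scene1.png",robot.camera("scene")["frame"])
a=w["frame"];b=cv2.imread("pics/scene1.png")[175:325,250:400]
C=np.zeros((480,800,3),np.uint8);C[:,:500]=a[:,70:570];C[:300,500:]=cv2.resize(b,None,fx=2,fy=2);cv2.imwrite("pics/crop2.png",C)
E
```

```text
time: 3.17
ee_pos: [0.5438, -0.2737, 0.1551]
ee_rot: [-2.132, 0.001, -2.854]
force: [0.4, 0.5, -0.6]
gripper_width: 0.0937
[-0.725  0.572  0.955  0.33   2.081  0.652]
```

View pics/crop2.png

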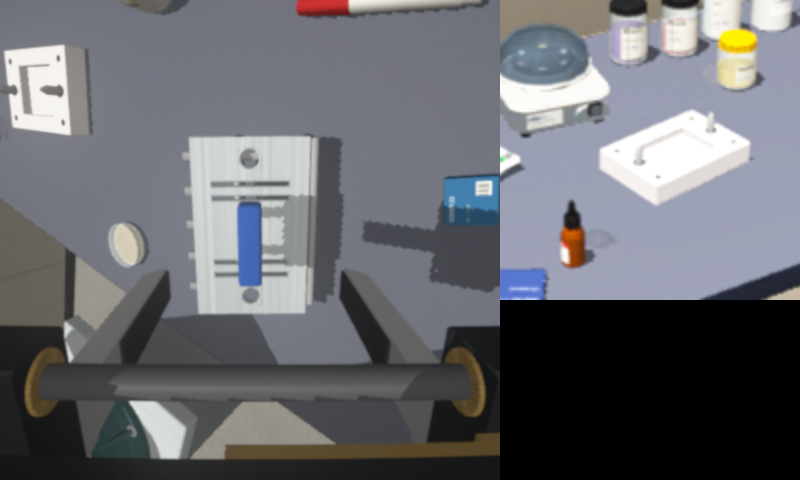

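```bash
python3 - <<'E'
from station import robot
from h import *
s=robot.state();w=robot.camera("wrist");sc=robot.camera("scene");si=robot.camera("side")
h=cv2.cvtColor(w["frame"],cv2.COLOR_BGR2HSV);m=cv2.inRange(h,(108,140,60),(125,255,255));m[:,400:]=0;m[:100]=0
k,l,st,c=cv2.connectedComponentsWithStats(m);i=1+st[1:,4].argmax();print(st[i],c[i]);x0,y0,ww,hh,_=st[i]
g=cv2.cvtColor(w["frame"],cv2.COLOR_BGR2GRAY)
obj=[(0,.062,.008),(0,-.062,.008),(.009,.032,.058),(.009,-.032,.058),(-.009,.032,.058),(-.009,-.032,.058),(.05,.08,.008),(.05,-.08,.008),(-.05,.08,.008)]
px=[(320.5,295.5),(319,158.5),(x0,y0+hh),(x0+1,y0),(x0+ww,y0+hh),(x0+ww,y0),(268,313),(260,137),(375,313)]
kk=np.array([w["k1"],0,0,0,0.]);K=np.array(w["camera_matrix"]);o=np.array(obj,float)
ok,r,t=cv2.solvePnP(o,np.array(px,float),K,kk)
print(np.abs(cv2.projectPoints(o,r,t,K,kk)[0][:,0]-px).round(1).tolist())
Tc=T(t[:,0],cv2.Rodrigues(r)[0]);G=np.array(w["T_tool_cam"])@Tc;print("plate in tool",G.round(3).tolist(),"handle in tool",(G@[0,0,.048,1]).round(4))
Wd=pose(s)@G;print("world",Wd.round(4).tolist(),"handle",(Wd@[0,0,.048,1]).round(4),"tilt",np.degrees(np.arccos(Wd[2,2])),"yaw",np.degrees(np.arctan2(Wd[1,1],Wd[0,1])))
P=lambda x,y:(270+x/3.3,240+y/3.3)
for a,b in(((319,247.5),P(161,39)),((355.5,231),P(204,121))):
  print("stud",onz(sc,a,.054).round(4),onz(si,b,.054).round(4),tri([ray(sc,a),ray(si,b)]))
E
```

```text
[ 300  204   24   83 1774] [311.7632469 245.0270575]
[[0.2, 0.1], [0.2, 0.1], [1.6, 0.7], [1.5, 0.1], [1.0, 0.0], [0.3, 0.1], [0.3, 1.7], [0.7, 0.1], [0.8, 2.1]]
plate in tool [[0.01, 1.0, -0.017, 0.002], [0.09, -0.018, -0.996, 0.127], [-0.996, 0.009, -0.09, -0.004], [0.0, 0.0, 0.0, 1.0]] handle in tool [ 0.001   0.0795 -0.0084  1.    ]
world [[-0.2522, -0.9547, 0.1581, 0.5176], [0.8476, -0.2967, -0.4399, -0.2045], [0.4669, 0.0231, 0.884, 0.0379], [0.0, 0.0, 0.0, 1.0]] handle [ 0.5252 -0.2256  0.0804  1.    ] tilt 27.869245795187673 yaw -162.73346756626597
stud [0.5434 0.2591 0.054 ] [0.5454 0.2524 0.054 ] (array([0.54607846, 0.25719496, 0.05147082]), [np.float64(0.000590557230666586), np.float64(0.000590557230666521)])
stud [0.571  0.1348 0.054 ] [0.5708 0.1305 0.054 ] (array([0.57168673, 0.1336358 , 0.05255741]), [np.float64(0.000879719599132754), np.float64(0.0008797195991328009)])
```

```bash
python3 - <<'E'
import cv2
a=cv2.imread("pics/w1.png")[125:325,240:420]
cv2.imwrite("pics/crop3.png",cv2.resize(a,None,fx=3,fy=3,interpolation=cv2.INTER_CUBIC))
E
```

```text
(no output)
```

View pics/crop3.png

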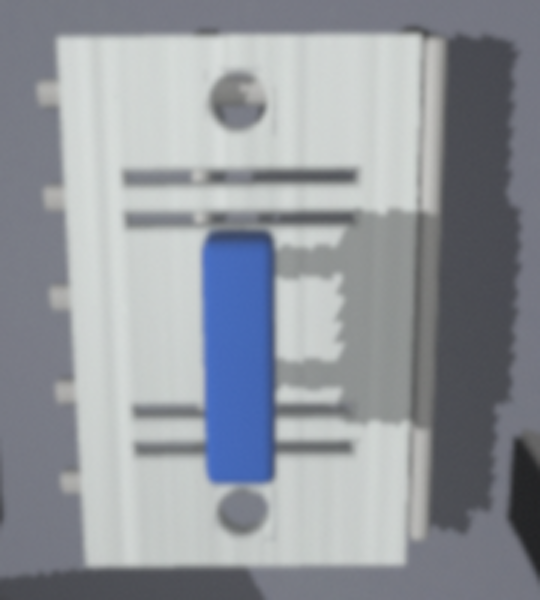

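```bash
python3 - <<'E'
from station import robot
from h import *
s=robot.state();w=robot.camera("wrist")
obj=[(0,.062,.008),(0,-.062,.008),(.009,.032,.058),(.009,-.032,.058),(-.009,.032,.058),(-.009,-.032,.058),(.05,.08,.008),(.05,-.08,.008),(-.05,.08,.008),(-.05,-.08,.008)]
q=[(242,511),(238,99),(207,483),(203,234),(275,483),(273,234),(85,566),(57,37),(405,566),(421,34)]
px=np.array(q)/3.+[240,125]
kk=np.array([w["k1"],0,0,0,0.]);K=np.array(w["camera_matrix"]);o=np.array(obj,float)
for ix in(list(range(10)),[0,1,6,7,8,9]):
  ok,r,t=cv2.solvePnP(o[ix],px[ix],K,kk)
  print(np.abs(cv2.projectPoints(o[ix],r,t,K,kk)[0][:,0]-px[ix]).round(1).tolist())
  G=np.array(w["T_tool_cam"])@T(t[:,0],cv2.Rodrigues(r)[0]);Wd=pose(s)@G;print("world",Wd[:3,3].round(4),"handle in tool",(G@[0,0,.048,1]).round(4),"handle",(Wd@[0,0,.048,1]).round(4),"tilt",np.degrees(np.arccos(Wd[2,2])),"yaw",np.degrees(np.arctan2(Wd[1,1],Wd[0,1])),"z incl",np.degrees(np.arcsin(Wd[2,1])))
E
```

```text
[[0.5, 0.4], [0.5, 0.6], [0.6, 0.1], [0.9, 0.1], [0.3, 0.1], [0.8, 0.1], [0.2, 0.1], [0.3, 0.3], [0.3, 0.5], [0.5, 0.3]]
world [ 0.5221 -0.2051  0.0505] handle in tool [ 5.00e-04  7.98e-02 -4.00e-03  1.00e+00] handle [ 0.5306 -0.2289  0.0913  1.    ] tilt 31.851880542319204 yaw -162.10765010673148 z incl 1.108977958337924
[[0.4, 0.5], [0.2, 0.6], [0.1, 0.3], [0.0, 0.3], [0.2, 0.1], [0.3, 0.4]]
world [ 0.5223 -0.2054  0.0511] handle in tool [ 8.00e-04  7.92e-02 -4.90e-03  1.00e+00] handle [ 0.5302 -0.2286  0.0923  1.    ] tilt 30.75427465283193 yaw -162.3007124111903 z incl 0.727591375027223
```

```bash
python3 -m creep '[{"claw":-1,"x":0,"y":0.02,"z":-0.001,"ax":0,"ay":-0.005,"az":0},{"claw":-1,"x":0,"y":0.02,"z":-0.001,"ax":0,"ay":-0.005,"az":0},{"claw":-1,"x":0,"y":0.02,"z":-0.001,"ax":0,"ay":-0.005,"az":0},{"claw":-1,"x":0,"y":0.02,"z":-0.001,"ax":0,"ay":-0.005,"az":0},{"claw":-1,"x":0,"y":0.018,"z":0,"ax":0,"ay":-0.005,"az":0}]'
python3 -m creep '[{"claw":-1,"x":0,"y":0,"z":0,"ax":0,"ay":0,"az":0},{"claw":1,"x":0,"y":0,"z":0,"ax":0,"ay":0,"az":0},{"claw":1,"x":0,"y":0,"z":0,"ax":0,"ay":0,"az":0},{"claw":1,"x":0,"y":0,"z":0,"ax":0,"ay":0,"az":0},{"claw":1,"x":0,"y":0,"z":0,"ax":0,"ay":0,"az":0}]'
python3 -m creep '[{"claw":1,"x":0,"y":0,"z":0,"ax":0,"ay":0,"az":0},{"claw":1,"x":0,"y":0,"z":0,"ax":0,"ay":0,"az":0},{"claw":1,"x":0,"y":0,"z":0,"ax":0,"ay":0,"az":0},{"claw":1,"x":0,"y":0,"z":0,"ax":0,"ay":0,"az":0},{"claw":1,"x":0,"y":0,"z":0,"ax":0,"ay":0,"az":0}]'
```

```text
time: 3.88
ee_pos: [0.5293, -0.2187, 0.0794]
ee_rot: [-2.119, 0.019, -2.829]
force: [-0.2, -0.7, -0.4]
gripper_width: 0.0939
time: 4.3
ee_pos: [0.5289, -0.2206, 0.0763]
ee_rot: [-2.125, 0.016, -2.832]
force: [0.2, 0.2, 0.1]
gripper_width: 0.0708
time: 4.72
ee_pos: [0.5279, -0.2196, 0.074]
ee_rot: [-2.13, 0.013, -2.832]
force: [0.8, -0.2, 0.1]
gripper_width: 0.0376
```

```bash
python3 -m creep '[{"claw":1,"x":0,"y":0,"z":0,"ax":0,"ay":0,"az":0},{"claw":1,"x":0,"y":0,"z":0,"ax":0,"ay":0,"az":0},{"claw":1,"x":0,"y":0,"z":0,"ax":0,"ay":0,"az":0},{"claw":1,"x":0,"y":0,"z":0,"ax":0,"ay":0,"az":0},{"claw":1,"x":0,"y":0,"z":0,"ax":0,"ay":0,"az":0}]'
python3 -m creep '[{"claw":1,"x":0,"y":0,"z":0,"ax":0,"ay":0,"az":0},{"claw":1,"x":0,"y":0,"z":0,"ax":0,"ay":0,"az":0},{"claw":1,"x":0,"y":0,"z":0,"ax":0,"ay":0,"az":0},{"claw":1,"x":0,"y":0,"z":0,"ax":0,"ay":0,"az":0},{"claw":1,"x":0,"y":0,"z":0,"ax":0,"ay":0,"az":0}]'
```

```text
time: 5.13
ee_pos: [0.528, -0.2199, 0.0739]
ee_rot: [-2.128, 0.013, -2.832]
force: [0.4, -1.8, -2.2]
gripper_width: 0.0177
time: 5.55
ee_pos: [0.5279, -0.2197, 0.0741]
ee_rot: [-2.129, 0.013, -2.832]
force: [0.8, -2.2, -1.8]
gripper_width: 0.0176
```

```bash
python3 -m creep '[{"claw":1,"x":0,"y":-0.005,"z":0,"ax":0,"ay":0,"az":0},{"claw":1,"x":0,"y":-0.015,"z":0,"ax":0,"ay":0,"az":0},{"claw":1,"x":0,"y":-0.02,"z":0,"ax":0,"ay":0,"az":0},{"claw":1,"x":0,"y":-0.02,"z":0,"ax":0,"ay":0,"az":0},{"claw":1,"x":0,"y":-0.02,"z":0,"ax":0,"ay":0,"az":0}]'
python3 -m creep '[{"claw":1,"x":0,"y":-0.02,"z":0,"ax":0,"ay":0,"az":0},{"claw":1,"x":0,"y":-0.01,"z":0,"ax":0,"ay":0,"az":0},{"claw":1,"x":0,"y":0,"z":0,"ax":0,"ay":0,"az":0},{"claw":1,"x":0,"y":0,"z":0,"ax":0,"ay":0,"az":0},{"claw":1,"x":0,"y":0,"z":0,"ax":0,"ay":0,"az":0}]'
python3 - <<'E'
from station import robot
from h import *
s=robot.state();T0=pose(s);print(s["force"],s["torque"])
w=robot.camera("wrist");cv2.imwrite("pics/w2.png",w["frame"]);a=w["frame"][110:330,220:420]
cv2.imwrite("pics/crop4.png",cv2.resize(a,None,fx=2.7,fy=2.7,interpolation=cv2.INTER_CUBIC))
L=level([.53,-.27,.25],-162.2);plan(T0,L,8)
plan(L,level([.557,.194,.19],-78.2),20)
E
```

```text
time: 5.97
ee_pos: [0.5396, -0.2598, 0.1426]
ee_rot: [-2.132, 0.012, -2.831]
force: [0.0, -0.1, -3.7]
gripper_width: 0.0181
time: 6.38
ee_pos: [0.544, -0.2746, 0.1664]
ee_rot: [-2.132, 0.012, -2.831]
force: [-0.1, 0.8, -4.1]
gripper_width: 0.0179
[-0.05568156  0.80250617 -4.1404965 ] [-0.59748078 -0.05841859  0.05613383]
8 rows: shift [0.0014, -0.0097, -0.0043] turn [0.0701, 0.0004, -0.0015] | mm 10.7 deg 4.02
  z range 0.177 0.25 rmax 0.609
20 rows: shift [-0.0223, 0.003, -0.0123] turn [0.0, -0.0733, 0.0] | mm 25.6 deg 4.2
  z range 0.19 0.247 rmax 0.634
```

View pics/crop4.png

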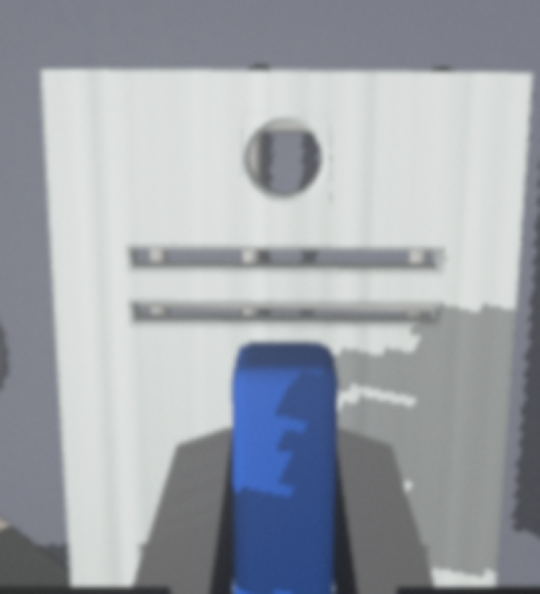

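```bash
python3 -m creep '[{"claw":1,"x":0.0014,"y":-0.0097,"z":-0.0043,"ax":0.07,"ay":0,"az":0},{"claw":1,"x":0.0014,"y":-0.0097,"z":-0.0043,"ax":0.07,"ay":0,"az":0},{"claw":1,"x":0.0014,"y":-0.0097,"z":-0.0043,"ax":0.07,"ay":0,"az":0},{"claw":1,"x":0.0014,"y":-0.0097,"z":-0.0043,"ax":0.07,"ay":0,"az":0},{"claw":1,"x":0.0014,"y":-0.0097,"z":-0.0043,"ax":0.07,"ay":0,"az":0}]'
python3 -m creep '[{"claw":1,"x":0.0014,"y":-0.0097,"z":-0.0043,"ax":0.07,"ay":0,"az":0},{"claw":1,"x":0.0014,"y":-0.0097,"z":-0.0043,"ax":0.07,"ay":0,"az":0},{"claw":1,"x":0.0014,"y":-0.0097,"z":-0.0043,"ax":0.07,"ay":0,"az":0},{"claw":1,"x":0,"y":0,"z":0,"ax":0,"ay":0,"az":0},{"claw":1,"x":0,"y":0,"z":0,"ax":0,"ay":0,"az":0}]'
for i in 1 2 3 4; do python3 -m creep '[{"claw":1,"x":-0.0223,"y":0.003,"z":-0.0123,"ax":0,"ay":-0.0733,"az":0},{"claw":1,"x":-0.0223,"y":0.003,"z":-0.0123,"ax":0,"ay":-0.0733,"az":0},{"claw":1,"x":-0.0223,"y":0.003,"z":-0.0123,"ax":0,"ay":-0.0733,"az":0},{"claw":1,"x":-0.0223,"y":0.003,"z":-0.0123,"ax":0,"ay":-0.0733,"az":0},{"claw":1,"x":-0.0223,"y":0.003,"z":-0.0123,"ax":0,"ay":-0.0733,"az":0}]' | grep ee_; done
python3 -m creep '[{"claw":1,"x":0,"y":0,"z":0,"ax":0,"ay":0,"az":0},{"claw":1,"x":0,"y":0,"z":0,"ax":0,"ay":0,"az":0},{"claw":1,"x":0,"y":0,"z":0,"ax":0,"ay":0,"az":0},{"claw":1,"x":0,"y":0,"z":0,"ax":0,"ay":0,"az":0},{"claw":1,"x":0,"y":0,"z":0,"ax":0,"ay":0,"az":0}]'
python3 - <<'E'
from station import robot
from h import *
F={n:robot.camera(n)["frame"] for n in("wrist","side","scene")}
for n in F: cv2.imwrite(f"pics/{n}3.png",F[n])
C=np.zeros((600,800,3),np.uint8)
a=cv2.resize(F["wrist"][60:300,220:430],None,fx=2.4,fy=2.4,interpolation=cv2.INTER_CUBIC);C[:576,:504]=a
b=cv2.resize(F["side"][200:310,270:380],None,fx=2.69,fy=2.69,interpolation=cv2.INTER_CUBIC);C[:296,504:800]=b[:296,:296]
b=cv2.resize(F["scene"][150:260,280:390],None,fx=2.69,fy=2.69,interpolation=cv2.INTER_CUBIC);C[300:596,504:800]=b[:296,:296]
cv2.imwrite("pics/crop5.png",C)
E
```

```text
time: 6.85
ee_pos: [0.5364, -0.2769, 0.2197]
ee_rot: [-1.779, 0.012, -2.831]
force: [-0.5, 0.4, -3.2]
gripper_width: 0.0176
time: 7.27
ee_pos: [0.5297, -0.2691, 0.251]
ee_rot: [-1.571, 0.014, -2.829]
force: [0.3, -0.7, -4.0]
gripper_width: 0.0178
ee_pos: [0.603, -0.1668, 0.2333]
ee_rot: [-1.571, 0.009, -2.463]
ee_pos: [0.6335, -0.0435, 0.2188]
ee_rot: [-1.568, 0.008, -2.096]
ee_pos: [0.6177, 0.0822, 0.2041]
ee_rot: [-1.565, 0.005, -1.73]
ee_pos: [0.558, 0.1939, 0.1888]
ee_rot: [-1.564, 0.001, -1.363]
time: 9.35
ee_pos: [0.5596, 0.1923, 0.1917]
ee_rot: [-1.559, -0.0, -1.368]
force: [0.5, -0.5, -4.0]
gripper_width: 0.0181
```

View pics/crop5.png

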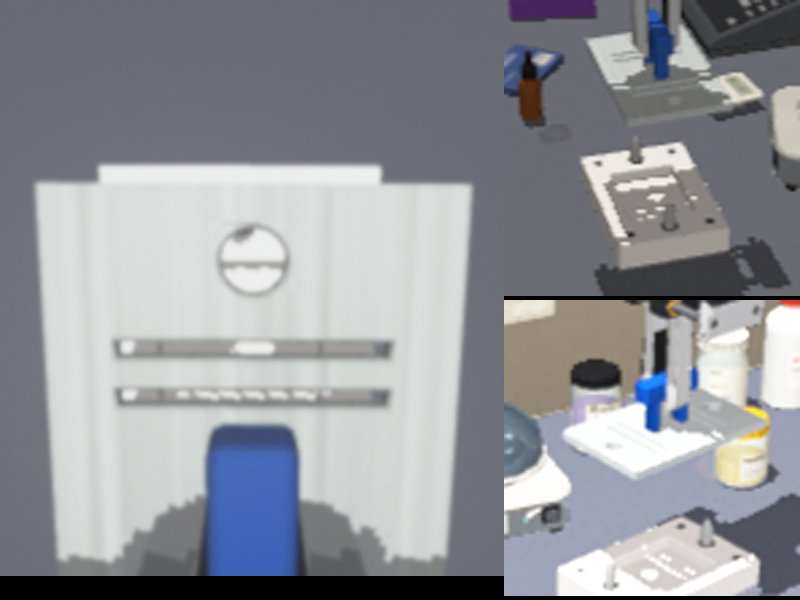

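```bash
python3 - <<'E'
from station import robot
from h import *
s=robot.state();w=robot.camera("wrist");M=np.linalg.inv(pose(s))
f=lambda x,y:(220+x/2.4,60+y/2.4)
def tool(p):return (M@[*p,1])[:3].round(4)
print("tilt of tool",s["ee_rot"])
for nm,p,z in(("jigL",(99,166),.028),("jigR",(381,165),.028),("stud tip",(241,234),.054)):
    q=onz(w,f(*p),z,s);print(nm,q.round(4),tool(q))
# plate top plane in tool y=yy
for yy in(.02,.024,.028):
    p0=(pose(s)@[0,yy,0,1])[:3];n=pose(s)[:3,1]
    print(yy,[tool(onplane(w,f(*p),p0,n,s)).tolist() for p in((253,260),(37,184),(471,184))])
P=lambda x,y:(270+x/3.3,240+y/3.3)
si=robot.camera("side");sc=robot.camera("scene")
S=lambda x,y:(270+(x-504)/2.69,200+y/2.69)
D=lambda x,y:(280+(x-504)/2.69,150+(y-300)/2.69)
for a,b in((S(636,137),D(611,562)),(S(671,206),D(706,520))): print("stud tri",tri([ray(si,a),ray(sc,b)])[0],onz(si,a,.054),onz(sc,b,.054))
# plate corner far-left(side) etc
print("plate corners tri",tri([ray(si,S(631,121)),ray(sc,D(766,428))]))
E
```

```text
tilt of tool [-1.55756421e+00 -8.13713943e-05 -1.36700177e+00]
jigL [0.4856 0.2652 0.028 ] [-0.0859  0.1635 -0.0598]
jigR [0.5937 0.288  0.028 ] [-0.0863  0.1649  0.0507]
stud tip [0.5449 0.2521 0.054 ] [-0.0611  0.1382 -0.004 ]
0.02 [[-0.0617, 0.02, -0.0], [-0.0789, 0.02, -0.0495], [-0.079, 0.02, 0.0499]]
0.024 [[-0.0613, 0.024, 0.0], [-0.0789, 0.024, -0.0505], [-0.079, 0.024, 0.051]]
0.028 [[-0.061, 0.028, 0.0], [-0.079, 0.028, -0.0515], [-0.079, 0.028, 0.052]]
stud tri [0.54574724 0.25644978 0.05328864] [0.54650577 0.25693009 0.054     ] [0.54289701 0.25718711 0.054     ]
stud tri [0.57204269 0.1351703  0.05105163] [0.57154409 0.1308123  0.054     ] [0.56794192 0.13799891 0.054     ]
plate corners tri (array([0.53050179, 0.10398035, 0.16469121]), [np.float64(0.00371454194404205), np.float64(0.0037145419440420225)])
```

```bash
python3 -m creep '[{"claw":1,"x":-0.0043,"y":0,"z":-0.0014,"ax":-0.013,"ay":0,"az":0.012},{"claw":1,"x":0,"y":0.015,"z":0,"ax":0,"ay":0,"az":0},{"claw":1,"x":0,"y":0.015,"z":0,"ax":0,"ay":0,"az":0},{"claw":1,"x":0,"y":0.015,"z":0,"ax":0,"ay":0,"az":0},{"claw":1,"x":0,"y":0.015,"z":0,"ax":0,"ay":0,"az":0}]'
python3 -m creep '[{"claw":1,"x":0,"y":0.015,"z":0,"ax":0,"ay":0,"az":0},{"claw":1,"x":0,"y":0.015,"z":0,"ax":0,"ay":0,"az":0},{"claw":1,"x":0,"y":0.008,"z":0,"ax":0,"ay":0,"az":0},{"claw":1,"x":0,"y":0,"z":0,"ax":0,"ay":0,"az":0},{"claw":1,"x":0,"y":0,"z":0,"ax":0,"ay":0,"az":0}]'
python3 -m creep '[{"claw":1,"x":0,"y":0,"z":0,"ax":0,"ay":0,"az":0},{"claw":1,"x":0,"y":0,"z":0,"ax":0,"ay":0,"az":0},{"claw":1,"x":0,"y":0,"z":0,"ax":0,"ay":0,"az":0},{"claw":1,"x":0,"y":0,"z":0,"ax":0,"ay":0,"az":0},{"claw":1,"x":0,"y":0,"z":0,"ax":0,"ay":0,"az":0}]'
cat > look.py <<'E'
import sys
from station import robot
from h import *
k=sys.argv[1]
F={n:robot.camera(n)["frame"] for n in("wrist","side","scene")}
for n in F: cv2.imwrite(f"pics/{n}{k}.png",F[n])
C=np.zeros((600,800,3),np.uint8)
a=cv2.resize(F["wrist"][80:280,220:430],None,fx=2.4,fy=2.4,interpolation=cv2.INTER_CUBIC);C[:480,:504]=a
b=cv2.resize(F["side"][230:305,285:360],None,fx=3.95,fy=3.95,interpolation=cv2.INTER_CUBIC);C[:296,504:800]=b[:296,:296]
b=cv2.resize(F["scene"][195:270,300:375],None,fx=3.95,fy=3.95,interpolation=cv2.INTER_CUBIC);C[300:596,504:800]=b[:296,:296]
cv2.imwrite(f"pics/look{k}.png",C)
E
python3 look.py 6
```

```text
time: 10.07
ee_pos: [0.5566, 0.1984, 0.1318]
ee_rot: [-1.57, 0.013, -1.365]
force: [-0.4, 0.5, -4.0]
gripper_width: 0.0183
time: 10.48
ee_pos: [0.5564, 0.1986, 0.0942]
ee_rot: [-1.571, 0.012, -1.365]
force: [-0.2, -0.1, -2.8]
gripper_width: 0.0176
time: 10.9
ee_pos: [0.5568, 0.1986, 0.0949]
ee_rot: [-1.569, 0.012, -1.366]
force: [0.2, 0.2, -3.3]
gripper_width: 0.0179
```

View pics/look6.png

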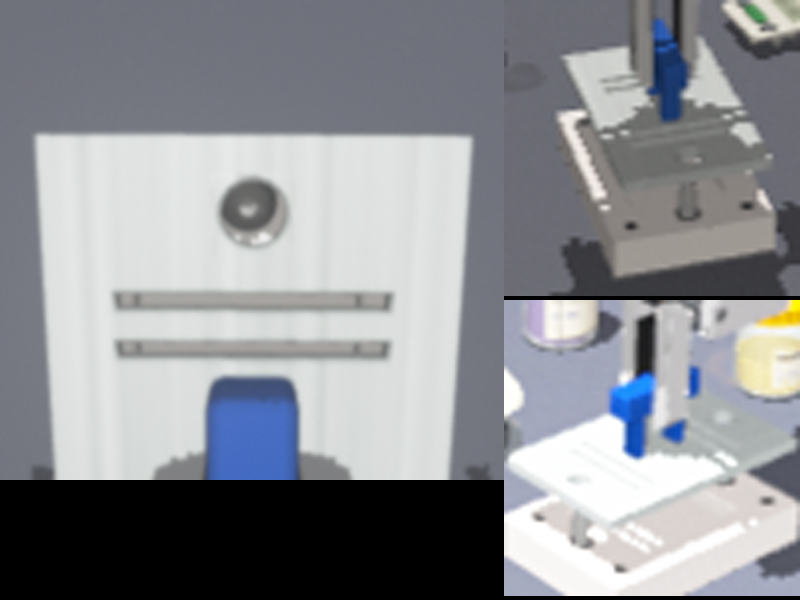

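```bash
python3 - <<'E'
from station import robot
from h import *
s=robot.state();w=robot.camera("wrist");M=np.linalg.inv(pose(s))
f=lambda x,y:(220+x/2.4,80+y/2.4)
q=onz(w,f(247.5,210),.054,s);print("tip",q.round(4),(M@[*q,1])[:3].round(4))
p0=(pose(s)@[0,.0215,0,1])[:3];n=pose(s)[:3,1]
for p in((253,212),(36,135),(471,136)):
    h=onplane(w,f(*p),p0,n,s);print("hole/corner",h.round(4),(M@[*h,1])[:3].round(4))
si=robot.camera("side");sc=robot.camera("scene")
S=lambda x,y:(285+(x-504)/3.95,230+y/3.95)
D=lambda x,y:(300+(x-504)/3.95,195+(y-300)/3.95)
# near hole and near stud base (z=.028) in side; holes in scene
print("near hole side",onz(si,S(691,156),float(p0[2])).round(4),"near stud base side",onz(si,S(688,214),.028).round(4))
print("far hole scene",onz(sc,D(579,480),float(p0[2])).round(4),"near hole scene",onz(sc,D(723,416),float(p0[2])).round(4),"far stud base scene",onz(sc,D(582,541),.028).round(4),p0)
E
```

```text
tip [0.5428 0.2579 0.054 ] [-0.0604  0.0411 -0.0014]
hole/corner [0.544  0.259  0.0737] [-0.0615  0.0215 -0.    ]
hole/corner [0.4914 0.2661 0.0738] [-0.0792  0.0215 -0.0501]
hole/corner [0.5897 0.2864 0.0739] [-0.079   0.0215  0.0503]
near hole side [0.5726 0.1354 0.0729] near stud base side [0.5706 0.1335 0.028 ]
far hole scene [0.545  0.2584 0.0729] near hole scene [0.5728 0.1347 0.0729] far stud base scene [0.5439 0.2566 0.028 ] [0.55652672 0.19879821 0.07292277]
```

```bash
python3 -m creep '[{"claw":1,"x":0.0013,"y":0,"z":-0.0016,"ax":0,"ay":0,"az":0},{"claw":1,"x":0,"y":0.003,"z":0,"ax":0,"ay":0,"az":0},{"claw":1,"x":0,"y":0.003,"z":0,"ax":0,"ay":0,"az":0},{"claw":1,"x":0,"y":0.003,"z":0,"ax":0,"ay":0,"az":0},{"claw":1,"x":0,"y":0.003,"z":0,"ax":0,"ay":0,"az":0}]'
python3 -m creep '[{"claw":1,"x":0,"y":0.002,"z":0,"ax":0,"ay":0,"az":0},{"claw":1,"x":0,"y":0.002,"z":0,"ax":0,"ay":0,"az":0},{"claw":1,"x":0,"y":0.002,"z":0,"ax":0,"ay":0,"az":0},{"claw":1,"x":0,"y":0,"z":0,"ax":0,"ay":0,"az":0},{"claw":1,"x":0,"y":0,"z":0,"ax":0,"ay":0,"az":0}]'
python3 look.py 7
```

```text
time: 11.62
ee_pos: [0.555, 0.197, 0.0817]
ee_rot: [-1.571, 0.012, -1.366]
force: [0.0, -0.2, -2.7]
gripper_width: 0.0176
time: 12.03
ee_pos: [0.5551, 0.1971, 0.0761]
ee_rot: [-1.571, 0.012, -1.366]
force: [-0.8, 0.2, -3.0]
gripper_width: 0.0177
```

View pics/look7.png

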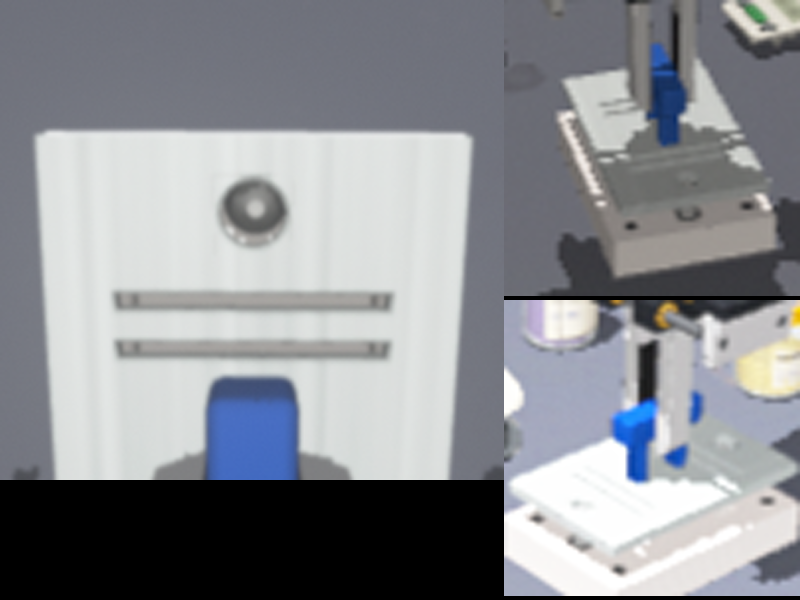

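```bash
python3 -m creep '[{"claw":1,"x":-0.0008,"y":0.002,"z":0.0003,"ax":0,"ay":0,"az":0},{"claw":1,"x":0,"y":0.002,"z":0,"ax":0,"ay":0,"az":0},{"claw":1,"x":0,"y":0.002,"z":0,"ax":0,"ay":0,"az":0},{"claw":1,"x":0,"y":0.002,"z":0,"ax":0,"ay":0,"az":0},{"claw":1,"x":0,"y":0,"z":0,"ax":0,"ay":0,"az":0}]'
python3 -m creep '[{"claw":1,"x":0,"y":0.001,"z":0,"ax":0,"ay":0,"az":0},{"claw":1,"x":0,"y":0.001,"z":0,"ax":0,"ay":0,"az":0},{"claw":1,"x":0,"y":0.001,"z":0,"ax":0,"ay":0,"az":0},{"claw":1,"x":0,"y":0,"z":0,"ax":0,"ay":0,"az":0},{"claw":1,"x":0,"y":0,"z":0,"ax":0,"ay":0,"az":0}]'
python3 -c "
from station import robot;s=robot.state();print(s['force'],s['torque'])"
```

```text
time: 12.6
ee_pos: [0.5548, 0.198, 0.0675]
ee_rot: [-1.572, 0.012, -1.366]
force: [0.7, 0.3, -3.0]
gripper_width: 0.0174
time: 13.02
ee_pos: [0.5553, 0.1981, 0.0652]
ee_rot: [-1.571, 0.012, -1.366]
force: [-0.1, 0.1, -4.2]
gripper_width: 0.0178
[-0.07586074  0.05477878 -4.20500074] [-0.14602131  0.01367942 -0.01809661]
```

```bash
python3 -m creep '[{"claw":1,"x":0,"y":0.001,"z":0,"ax":0,"ay":0,"az":0},{"claw":1,"x":0,"y":0.001,"z":0,"ax":0,"ay":0,"az":0},{"claw":1,"x":0,"y":0.001,"z":0,"ax":0,"ay":0,"az":0},{"claw":1,"x":0,"y":0.001,"z":0,"ax":0,"ay":0,"az":0},{"claw":1,"x":0,"y":0,"z":0,"ax":0,"ay":0,"az":0}]'
python3 -m creep '[{"claw":1,"x":0,"y":0.001,"z":0,"ax":0,"ay":0,"az":0},{"claw":1,"x":0,"y":0.0005,"z":0,"ax":0,"ay":0,"az":0},{"claw":1,"x":0,"y":0.0005,"z":0,"ax":0,"ay":0,"az":0},{"claw":1,"x":0,"y":0,"z":0,"ax":0,"ay":0,"az":0},{"claw":1,"x":0,"y":0,"z":0,"ax":0,"ay":0,"az":0}]'
```

```text
time: 13.43
ee_pos: [0.5551, 0.1981, 0.0609]
ee_rot: [-1.571, 0.012, -1.365]
force: [-0.6, -0.2, -3.5]
gripper_width: 0.018
time: 13.85
ee_pos: [0.5553, 0.1982, 0.0593]
ee_rot: [-1.57, 0.012, -1.366]
force: [0.1, -0.5, -2.6]
gripper_width: 0.0178
```

```bash
python3 -m creep '[{"claw":1,"x":0,"y":0.0005,"z":0,"ax":0,"ay":0,"az":0},{"claw":1,"x":0,"y":0.0005,"z":0,"ax":0,"ay":0,"az":0},{"claw":1,"x":0,"y":0,"z":0,"ax":0,"ay":0,"az":0},{"claw":1,"x":0,"y":0,"z":0,"ax":0,"ay":0,"az":0},{"claw":1,"x":0,"y":0,"z":0,"ax":0,"ay":0,"az":0}]'
python3 -c "
from station import robot;s=robot.state();print(s['force'],s['torque'])"
```

```text
time: 14.27
ee_pos: [0.5553, 0.1982, 0.0583]
ee_rot: [-1.57, 0.012, -1.365]
force: [-0.6, -0.2, -2.5]
gripper_width: 0.0179
[-0.60229262 -0.20109909 -2.5304705 ] [-0.13344211  0.04444735 -0.0089476 ]
```

```bash
python3 -m creep '[{"claw":1,"x":0,"y":0.0005,"z":0,"ax":0,"ay":0,"az":0},{"claw":1,"x":0,"y":0.0005,"z":0,"ax":0,"ay":0,"az":0},{"claw":1,"x":0,"y":0,"z":0,"ax":0,"ay":0,"az":0},{"claw":1,"x":0,"y":0,"z":0,"ax":0,"ay":0,"az":0},{"claw":1,"x":0,"y":0,"z":0,"ax":0,"ay":0,"az":0}]'
python3 look.py 8;python3 -c "
from station import robot;s=robot.state();print(s['force'],s['torque'])"
```

```text
time: 14.68
ee_pos: [0.5553, 0.1982, 0.0572]
ee_rot: [-1.57, 0.012, -1.366]
force: [0.2, -0.6, -3.6]
gripper_width: 0.0175
[ 0.27191852  0.17158788 -3.37823234] [-0.09158142  0.01689788 -0.00252016]
```

View pics/look8.png

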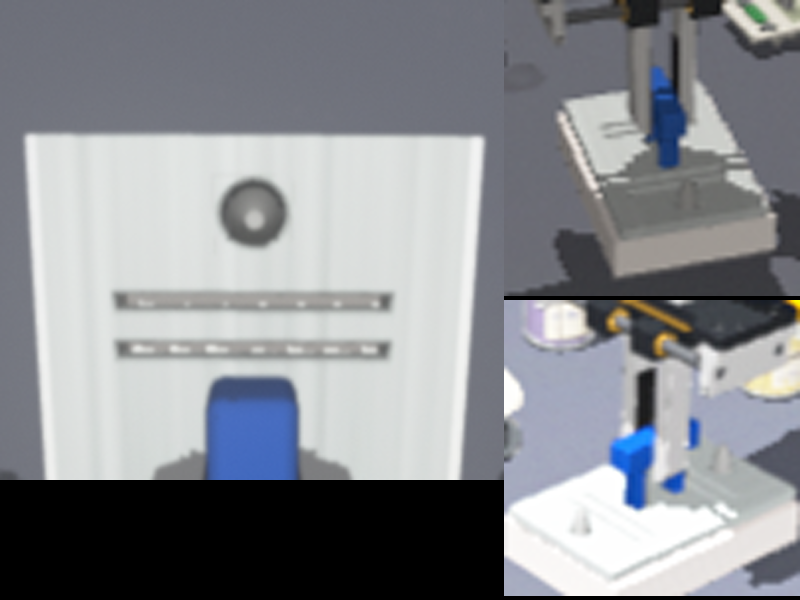

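```bash
python3 -m creep '[{"claw":1,"x":0,"y":0.0004,"z":0,"ax":0,"ay":0,"az":0},{"claw":1,"x":0,"y":0.0004,"z":0,"ax":0,"ay":0,"az":0},{"claw":1,"x":0,"y":0,"z":0,"ax":0,"ay":0,"az":0},{"claw":1,"x":0,"y":0,"z":0,"ax":0,"ay":0,"az":0},{"claw":1,"x":0,"y":0,"z":0,"ax":0,"ay":0,"az":0}]'
python3 -c "
from station import robot;s=robot.state();print(s['force'],s['torque'])"
```

```text
time: 15.25
ee_pos: [0.5553, 0.1982, 0.0565]
ee_rot: [-1.57, 0.012, -1.366]
force: [-0.2, -0.5, -3.5]
gripper_width: 0.0174
[-0.24701121 -0.46497102 -3.54870168] [-0.06312682  0.00722848  0.04589878]
```

```bash
python3 -m creep '[{"claw":1,"x":0,"y":0.0004,"z":0,"ax":0,"ay":0,"az":0},{"claw":1,"x":0,"y":0.0004,"z":0,"ax":0,"ay":0,"az":0},{"claw":1,"x":0,"y":0,"z":0,"ax":0,"ay":0,"az":0},{"claw":1,"x":0,"y":0,"z":0,"ax":0,"ay":0,"az":0},{"claw":1,"x":0,"y":0,"z":0,"ax":0,"ay":0,"az":0}]'
python3 -c "
from station import robot;s=robot.state();print(s['force'],s['torque'])"
```

```text
time: 15.67
ee_pos: [0.5555, 0.1984, 0.0561]
ee_rot: [-1.57, 0.012, -1.365]
force: [-0.5, 1.0, -0.5]
gripper_width: 0.0173
[-0.49257592  1.00890355 -0.53822864] [-0.15145475  0.26579064  0.00115328]
```

```bash
python3 -m creep '[{"claw":1,"x":0,"y":0.0004,"z":0,"ax":0,"ay":0,"az":0},{"claw":1,"x":0,"y":0,"z":0,"ax":0,"ay":0,"az":0},{"claw":0.5,"x":0,"y":0,"z":0,"ax":0,"ay":0,"az":0},{"claw":0.3,"x":0,"y":0,"z":0,"ax":0,"ay":0,"az":0},{"claw":0,"x":0,"y":0,"z":0,"ax":0,"ay":0,"az":0}]'
python3 -m creep '[{"claw":-0.2,"x":0,"y":0,"z":0,"ax":0,"ay":0,"az":0},{"claw":-0.2,"x":0,"y":0,"z":0,"ax":0,"ay":0,"az":0},{"claw":-0.2,"x":0,"y":0,"z":0,"ax":0,"ay":0,"az":0},{"claw":-0.2,"x":0,"y":0,"z":0,"ax":0,"ay":0,"az":0},{"claw":-0.2,"x":0,"y":0,"z":0,"ax":0,"ay":0,"az":0}]'
```

```text
time: 16.08
ee_pos: [0.5556, 0.1981, 0.0553]
ee_rot: [-1.57, 0.012, -1.366]
force: [-0.4, -0.0, -0.0]
gripper_width: 0.0338
time: 16.5
ee_pos: [0.5553, 0.1982, 0.0552]
ee_rot: [-1.57, 0.012, -1.366]
force: [-0.6, 0.1, 0.1]
gripper_width: 0.0564
```

Released with no residual force; retreat straight up.

```bash
python3 -m creep '[{"claw":-0.2,"x":0,"y":-0.01,"z":0,"ax":0,"ay":0,"az":0},{"claw":-0.2,"x":0,"y":-0.02,"z":0,"ax":0,"ay":0,"az":0},{"claw":-0.2,"x":0,"y":-0.02,"z":0,"ax":0,"ay":0,"az":0},{"claw":-0.2,"x":0,"y":-0.03,"z":0,"ax":0,"ay":0,"az":0},{"claw":-0.2,"x":0,"y":-0.03,"z":0,"ax":0,"ay":0,"az":0}]'
python3 -m creep '[{"claw":-0.2,"x":0,"y":-0.03,"z":0,"ax":0,"ay":0,"az":0},{"claw":-0.2,"x":0,"y":-0.02,"z":0,"ax":0,"ay":0,"az":0},{"claw":-0.2,"x":0,"y":0,"z":0,"ax":0,"ay":0,"az":0},{"claw":-0.2,"x":0,"y":0,"z":0,"ax":0,"ay":0,"az":0},{"claw":-0.2,"x":0,"y":0,"z":0,"ax":0,"ay":0,"az":0}]'
python3 - <<'E'
from station import robot
from h import *
F={n:robot.camera(n)["frame"] for n in("side","scene")}
C=np.zeros((400,800,3),np.uint8)
for i,(n,(y,x)) in enumerate((("side",(225,275)),("scene",(185,290)))):
    cv2.imwrite(f"pics/{n}9.png",F[n]);C[:400,i*400:i*400+400]=cv2.resize(F[n][y:y+100,x:x+100],(400,400),interpolation=cv2.INTER_CUBIC)
cv2.imwrite("pics/look9.png",C)
E
```

```text
time: 16.92
ee_pos: [0.5549, 0.1968, 0.1664]
ee_rot: [-1.572, 0.012, -1.365]
force: [0.7, 0.6, 0.6]
gripper_width: 0.056
time: 17.33
ee_pos: [0.555, 0.1962, 0.214]
ee_rot: [-1.572, 0.012, -1.366]
force: [-0.7, 0.7, -0.2]
gripper_width: 0.0566
```

View pics/look9.png

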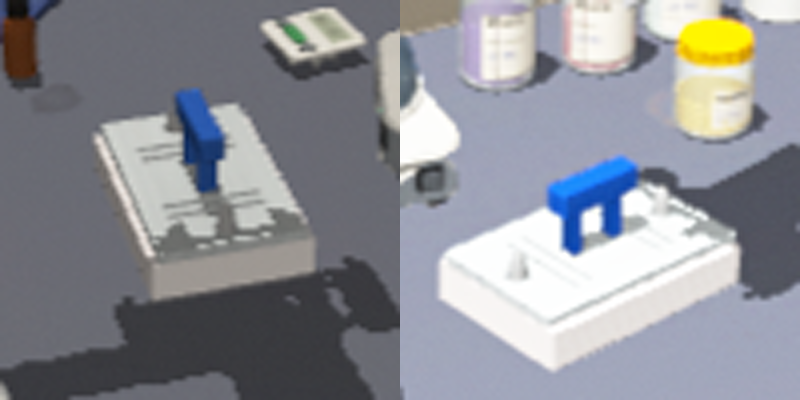

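The plate lies flush on the jig with both studs up through the holes. The gripper is clear and the neighbouring objects are where they were, so I'm handing in.

```bash
python3 -c "
from station import robot;print(robot.hand_in())"
```

```text
the job is handed in; nothing more can be done
None
```

The guide plate is on the white jig with both studs up through its holes, and I handed the job in at about 17.4 s of the 51 s allowed. The hand-in reported no verdict.

- **Pick-up:** I took the plate by its blue handle along its own normal, lifted it off the rack and levelled it. I then turned it about 85° while carrying it over the jig.
- **Lowering:** I looked at the far stud through its hole with the wrist camera, cross-checked with the side and scene views, and corrected by about 2 mm. I then lowered it in small steps. The only contact I saw was about 3 N of load coming off the wrist as it touched down, after which I opened the fingers and backed straight up.
- **Last checks:** In the side and scene pictures after release, the plate looks flat and flush. The force on the tool was close to zero and the gripper is about 16 cm clear of the plate. The cup stands upright where it was, and the part of the bottle in the picture looks undisturbed. The petri dish was mostly outside that last picture, but the arm only passed well above it.
- **Disagreements:** Early estimates of the plate's tilt ranged from 28° to 34°, and the cameras put the jig up to about 4 mm apart. The close look settled both. Seating was judged from the pictures and the contact force; I did not measure the final height or tilt.

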